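Seal a flow cell in its screw clamp to the set force

ROBOT

A 6-joint arm with a two-finger parallel gripper is mounted at the origin on the work surface. World frame = base frame: x ahead of the robot, y to its left, z up, the work surface at z = 0. Lengths are in m, angles in degrees, forces in N, time in s.
With the tool pointing down it reaches from about 0.375 to 0.825 m from the base axis. Payload 5.5 kg.
Tool frame: the origin (TCP) lies midway between the tips of the shut fingers; the grasp point (between the pads) lies 19 mm behind it; z points along the fingers, y is the line along which they close (so a half turn about z gives the same grasp; the last joint's range is limited). The gripper opens to 85 mm and grips with 20 to 120 N. Pads are 22 mm wide; open, the fingers measure 114 mm over their backs; the gripper's body (76 mm by 85 mm) begins 54 mm behind the grasp point. The pads swing forward as they close: fully open they stand 13 mm farther back than shut.
Start: joints at [-64.802, 17.962, -2.699, 69.339, 0, 90], TCP at [0.255, -0.543, 0.203] pointing down, gripper open.
Joint ranges: [-152.73, 152.73], [-39.44, 99.34], [-58.76, 71.6], [-118.89, 123.64], [-81.53, 83.1], [-180, 180]. Speed limits (degrees/s): [136.94, 136.94, 172.46, 180, 180, 180].

INTERFACE

Orientations are given as a 3x3 rotation matrix whose columns are the frame's x, y, z axes.
In Python, from workcell import manip, eyes, spotter gives the robot as it stands. The module is installed in compiled form; this text tells all that it offers.
- The arm moves only by the tool apply_moves, never from a script. Its argument "targets" is a list of rows, each a list of 4 numbers: the shift along the tool's x, y, z in mm, then the turn about the tool's z in degrees. In form: [[tx, ty, tz, turn], ...]. A call has 1 to 5 rows; each row shifts and turns the commanded pose from where the row before left it, along the tool's axes as they then stand; what a row does not reach is not made up. A row lasts 1/12 s, in which the tool goes at most 41.7 mm and 7.16 degrees, less where a joint would pass 70% of its speed; a pose out of reach is approached as far as the arm can. A call is refused whole if a number of a shift passes 41.7 or a number of a turn 7.16, either way. A call with a gripper value outside its range is refused whole. "fingers" is the finger opening in mm, from 0 to 85.4, set as the call begins (left out, the last holds). The fingers move at their own pace and stop on an object; the grip force is fixed at half the most. Time passes only in rows, so rows that do not move let the fingers close. It gives the time, the measured TCP pose, the force, the opening and the grip force at its end, in the units of the state.
- manip.state(): the state, without advancing time (a new reading comes with each control period).
- eyes.snapshot(name): name is "scene" or "top" or "wrist"; returns the picture (384x512x3 uint8, red, green, blue); there is no depth.
- eyes.get_calibration(name): a dict with "intrinsics" (3x3 intrinsics, pixels), "extrinsics" (4x4, takes a point from world to camera coordinates); the wrist camera has in their place "T_tool_cam" (4x4, takes a point from camera to tool coordinates, whose origin is the TCP and whose axes are the flange's). Camera axes: x right, y down, z forward; pixel columns grow to the right and rows downward; lengths in m; the calibration is good to about 2 mm. The wrist camera is an equidistant fisheye: a pixel r from the principal point sees the ray r / f radians off the axis. A picture is of the moment at which its call begins: read the wrist's pose just before it. get_calibration takes no time and is no camera call.
- manip.hand_in(): hands the job in; it is judged then, once.
Trained networks look in the newest picture that a camera, given by its name, has taken for a name from the list of things; names that differ only in an ending like _2 or _b are one class to them, and where a whole thing is asked for, a point or a joint stands for the part that bears it (a point fixed in the world has none). Each returns a list of dicts, best first, with "conf" (0 to 1); they miss things now and then, are a little off and sometimes report something else, mostly with a low value. They report only what shows in the picture. A call takes as long as a camera call. They do not tell look-alikes from the thing itself.
- spotter.find_in(target, camera): "location" ([x, y, z] in m, in the coordinates of the camera as it stood for that picture, good to about 4 mm: the middle of the surface that is visible of it).
- spotter.pinpoint(target, camera): "location" ([x, y, z] in m, in the coordinates of the camera as it stood for that picture, good to about 4 mm: a listed point, or the origin of a listed thing).
The state is a dict: "t": time; "qpos": joint angles; "dq": joint speeds; "joint_torque": joint torques, N m; "tcp_pos": TCP position; "tool_rot": TCP orientation; "force": force on the tool from outside, world axes, zero at the start; "wrist_torque": the same for the moment, N m; "finger_gap": opening from 0.0 (shut) to 1.0 (fully open); "gripper_force": force on a finger pad.
Only numpy, scipy, OpenCV 4.12 (cv2) and the standard library are available. Lean on these libraries where they do the work, as an engineer would, in place of code of your own. Each camera call takes 0.05 s, during which the arm holds its last target. There are 200 camera calls.

TASK

Stand the flow cell in the clamp's white cradle, fully down between the cheeks, and let go of it. Then wind the clamp up with its red-handled crank until the orange indicator tab pops out of the black capsule, and stop there: tightened much further the glass cracks. Leave the cell clamped with the tab out, and do not disturb the oil bottle, the lens canister or the beaker.

Things in the scene. Friction and masses are not known exactly. Their poses are not given: they have to be found in the camera images.
- cell: the flow cell, loose, about 0.14 to 0.23 kg: a block 44 (its x) x 28 (its y) x 62 mm high (its z), standing upright; a glass slab with an orange gasket on each side between two blue-grey end frames, two small brass ports on top (7 mm high). Origin at the centre of its underside. Either way round is the same. It is clamped across its 28 mm.
- seat (a point): centre of the floor of the clamp's white cradle: the middle of the cell's underside goes here. y runs level along the screw axis towards the crank, x across it, z up. Cheeks at x = -24 and +24 mm, 9 mm high with sloped tops, leave the cell 2 mm each side; the cell's x lies along x here. In y the cell has room: clear of the anvil (at -y) by 3 to 11 mm, of the wound-back plate by 10 mm.
- clamp: the flow-cell clamp, aluminium, fixed on the 12 mm dark breadboard; its axes are those of the seat, the seat is 26 mm up. The anvil, a 38 mm steel disc on a screwed rod in the end post, is set differently each time; the plate slides the cell along the floor onto it. Anvil, plate, posts and capsule top out at most 59 mm above the cradle floor; two guide rods at x = -37 and +37 mm 17 mm above it.
- crank (a joint): angle (rad) wound up from fully open, 0 to 18; starts between 0 and 3. Grows when turned clockwise as seen from the crank's end looking along the axis at the clamp. One turn moves capsule, plate and crank together 10 mm towards -y of the seat. It stays where it is left and takes about 3 to 6 N at the handle.
- axis (a point): point on the level screw axis in the plane of the middle of the crank's grip, 36 mm above the cradle floor; travels along with the screw. The grip circles it at 30 mm. The point turns with the crank about its y, which points out of the clamp along the axis; at crank angle 0 the grip is straight above it.
- grip (a point): middle of the crank's red grip, a cylinder 16 mm thick and 48 mm long, parallel to the screw axis, that spins freely on the crank's end; it sticks outwards from the 10 mm thick crank arm (arm and 20 mm hub begin 26 mm inwards). Its y points outwards along the screw axis. The bottom of its circle is 32 mm above the breadboard.
- tab (a joint): how far the orange tab stands out of the capsule (m): 0 = in, flush; 0.012 = out. Its own spring throws it out all at once when the plate has been pressed 5 mm back into the capsule, at about 15 N on the cell; it then stays out. The plate's spring gives 3 N and 2.4 N more per mm; 20 N cracks the glass, some 75 degrees of crank after the tab pops.
- tab_top (a point): top centre of the indicator tab, 26 x 10 mm with a black top and orange sides (the orange shows only when it is out), in the steel-framed slot in the top of the black force capsule (46 mm cube behind the plate, between cradle and crank).
- plate: the steel pressure plate 36 x 8 x 40 mm that presses on the cell, sprung in the front of the capsule. Origin on the screw axis, 21 mm behind the pressing face (towards +y); y along the screw axis towards the crank.
- oil: small amber oil bottle with black cap, 32 mm across, 72 mm high, loose; leave it. Origin under its centre.
- canister: clear objective-lens canister with white lid, 41 mm across, 66 mm high, loose; leave it. Origin under its centre.
- beaker: glass beaker, 64 mm across, 85 mm high, loose; leave it. Origin under its centre.
Not all that is in view belongs to the job. What is shaped like the cell but purple or turquoise is not meant.

How it is judged:
By the outcome, as a careful person would: the job done as asked, in the order asked, and still so for the second after the job is handed in, with the robot touching nothing.
It also fails if it takes over 72 s, if anything falls off the work surface, if the arm or the gripper's body presses on something with over 40 N, if the wrist force passes 120 N, or if a joint passes its speed limit or range.

## Working session

There is one attempt and no reset: what is moved stays moved. The work goes in short steps, Python scripts to look and compute and a tool call to move; the robot and the scene stay as the last step left them, time stands still between calls to the robot, and variables do not carry over. Pictures are saved under pics/ and viewed, at most 10 in all, crops included, and the job is handed in when it is done.

Besides the shell and the picture viewer there is one more tool, called after "Request:" as a command line: name --pt "numbers of a row" for each row, then --argument value for the rest. apply_moves: Moves the arm, as the interface text tells. Its arguments: {"type":"object","properties":{"targets":{"type":"array"},"fingers":{"type":"number"}},"required":["targets"]}

```bash
mkdir -p pics; cat > h.py <<'E'
import numpy as np, cv2
from workcell import manip, eyes, spotter
def T_wc(n):
    if n=="wrist":
        s=manip.state(); T=np.eye(4); T[:3,:3]=np.array(s["tool_rot"]); T[:3,3]=s["tcp_pos"]
        return T@np.array(eyes.get_calibration(n)["T_tool_cam"])
    return np.linalg.inv(np.array(eyes.get_calibration(n)["extrinsics"]))
def snap(n,f=None):
    T=T_wc(n); im=np.array(eyes.snapshot(n))
    if f: cv2.imwrite("pics/"+f,im[:,:,::-1])
    return T,im
def look(n,T,names,find=False):
    for k in names:
        r=(spotter.find_in if find else spotter.pinpoint)(k,n)
        for d in r[:3]:
            p=T@np.append(d["location"],1); print(n,k,round(d["conf"],2),(p[:3]*1000).round(1), px(n,d["location"]))
def px(n,c):
    K=np.array(eyes.get_calibration(n)["intrinsics"]);c=np.array(c)
    if n=="wrist":
        r=np.hypot(c[0],c[1]);th=np.arctan2(r,c[2]);return (K[0,2]+K[0,0]*th*c[0]/r).round(),(K[1,2]+K[1,1]*th*c[1]/r).round()
    return (K@c/c[2])[:2].round()
E
python3 - <<'E'
from h import *
Ts,a=snap("scene"); Tt,b=snap("top")
cv2.imwrite("pics/a.png",cv2.resize(np.vstack([a,b])[:,:,::-1],(400,600)) if 0 else np.hstack([a,b])[:,:,::-1][:, :])
im=np.hstack([a,b])[:,:,::-1]
cv2.imwrite("pics/a1.png",cv2.resize(a[:,:,::-1],(800,600)));cv2.imwrite("pics/b1.png",cv2.resize(b[:,:,::-1],(800,600)))
for n,T in(("scene",Ts),("top",Tt)): look(n,T,["cell","seat","axis","grip","tab_top","oil","canister","beaker","plate"])
s=manip.state();print(s["t"],s["tcp_pos"],s["tool_rot"])
print(eyes.get_calibration("wrist"))
E
```

```text
scene cell 0.85 [ 4.426e+02 -5.748e+02 -4.000e-01] [128. 183.]
scene cell 0.74 [ 479.4 -247.6   11.6] [198. 215.]
scene cell 0.57 [ 196.7 -364.9   -2.2] [222. 168.]
scene seat 0.61 [562.   54.5  32. ] [271. 262.]
scene axis 0.69 [505.2 222.3  71.9] [344. 261.]
scene axis 0.37 [443.  407.7  13.9] [424. 292.]
scene grip 0.5 [478.  210.3  77. ] [344. 251.]
scene tab_top 0.49 [540.9 115.3  95.5] [298. 246.]
scene oil 0.52 [ 456.3 -366.    13. ] [172. 200.]
scene canister 0.6 [ 596.8 -304.9   11. ] [156. 230.]
scene canister 0.33 [547.   94.3   9.5] [288. 271.]
scene beaker 0.59 [443.6 405.6  12.3] [423. 292.]
scene plate 0.61 [552.4  91.5  73.2] [286. 252.]
top cell 0.74 [ 480.  -248.3   10.9] [310. 172.]
top cell 0.46 [ 196.1 -366.2   -0.7] [349. 266.]
top seat 0.56 [558.5  48.   35.9] [213. 145.]
top axis 0.55 [503.8 218.7  73.2] [154. 160.]
top grip 0.62 [473.5 207.6  74. ] [157. 170.]
top tab_top 0.68 [ 478.7 -245.6   13.2] [309. 173.]
top tab_top 0.44 [539.  112.   96.3] [189. 147.]
top oil 0.4 [ 458.9 -367.1   15. ] [349. 179.]
top canister 0.48 [ 594.2 -316.9   13. ] [331. 136.]
top beaker 0.77 [445.9 403.8  12.6] [100. 182.]
top plate 0.37 [548.3  92.2  70.9] [197. 146.]
1.0 [ 0.25545567 -0.54292412  0.20300192] [[ 9.04829849e-01  4.25773347e-01  1.86880180e-05]
 [ 4.25773348e-01 -9.04829848e-01 -4.81401939e-05]
 [-3.58733500e-06  5.15155444e-05 -9.99999999e-01]]
{'intrinsics': array([[297.31863964,   0.        , 257.67973135],
       [  0.        , 297.31863964, 186.3658804 ],
       [  0.        ,   0.        ,   1.        ]]), 'T_tool_cam': array([[ 2.57313553e-04, -9.52510263e-01, -3.04506376e-01,
         7.73312222e-02],
       [ 9.99999946e-01,  3.06945073e-04, -1.15120059e-04,
         5.49160415e-04],
       [ 2.03119770e-04, -3.04506330e-01,  9.52510291e-01,
        -1.71042903e-01],
       [ 0.00000000e+00,  0.00000000e+00,  0.00000000e+00,
         1.00000000e+00]])}
```

View pics/a1.png

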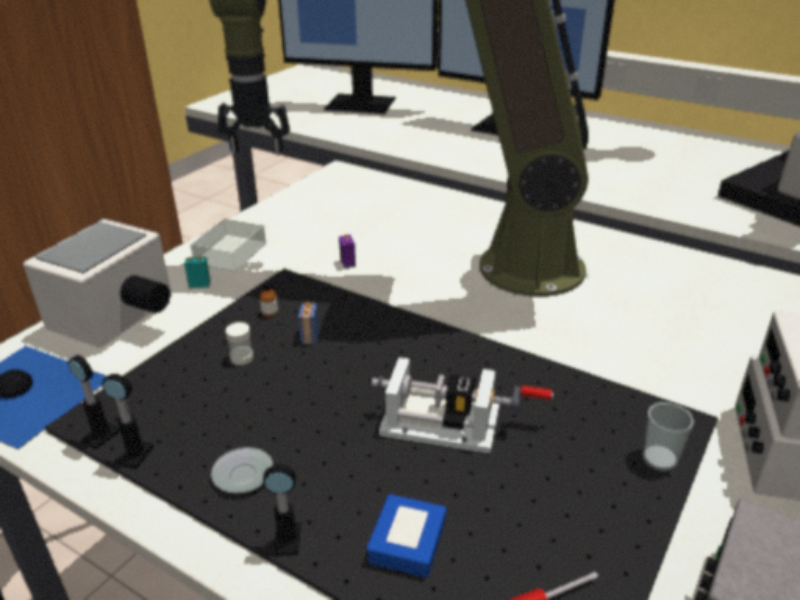

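View pics/b1.png

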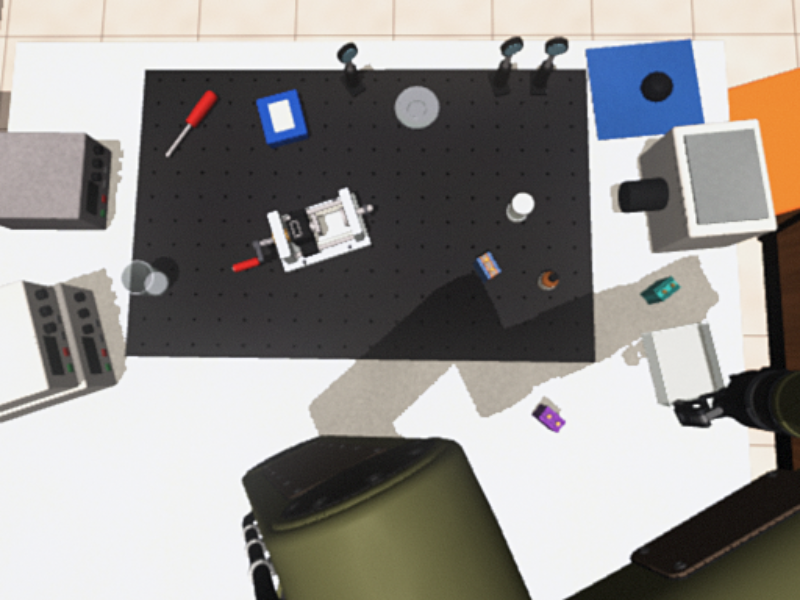

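Scene picture (800 px view): turquoise block at (197,272), purple at (347,250), and blue-grey/orange block at (308,322). The last is the cell, seen in the top view at (487,265), since its colours match. The clamp is at (440,400) with the red grip at (537,391). I'll move above the cell and confirm with a wrist crop.

Request:
apply_moves --pt "32.9 -17.1 0 0" --pt "32.9 -17.1 0 0" --pt "32.9 -17.1 0 0" --pt "32.9 -17.1 0 0" --pt "32.9 -17.1 0 0" --fingers 85

```text
t: 1.42
tcp_pos: [0.3686, -0.3942, 0.2031]
tool_rot: [[0.905, 0.425, 0.0], [0.425, -0.905, -0.0], [0.0, 0.0, -1.0]]
force: [0.9, 0.5, 0.3]
finger_gap: 0.992
gripper_force: 0.0
```

Request:
apply_moves --pt "32.9 -17.1 0 0" --pt "32.9 -17.1 0 0" --pt "32.9 -17.1 0 0" --pt "32.9 -17.1 0 0" --pt "32.9 -17.1 0 0"

```text
t: 1.83
tcp_pos: [0.4813, -0.2465, 0.2033]
tool_rot: [[0.905, 0.426, 0.0], [0.426, -0.905, -0.0], [0.0, 0.001, -1.0]]
force: [-0.2, -0.7, -1.0]
finger_gap: 0.992
gripper_force: 0.0
```

```bash
python3 - <<'E'
from h import *
T,a=snap("wrist"); cv2.imwrite("pics/w1.png",cv2.resize(a[:,:,::-1],(800,600)))
look("wrist",T,["cell","oil","canister"])
s=manip.state();print(s["t"],s["tcp_pos"],s["tool_rot"][0],s["qpos"])
E
```

```text
wrist cell 0.9 [ 478.  -250.9   11.1] (np.float64(259.0), np.float64(161.0))
wrist cell 0.76 [ 437.7 -575.2    1.6] (np.float64(424.0), np.float64(265.0))
wrist cell 0.71 [563.   53.3  34.7] (np.float64(73.0), np.float64(14.0))
wrist oil 0.61 [ 452.3 -364.    15. ] (np.float64(327.0), np.float64(214.0))
wrist canister 0.77 [ 595.7 -309.7   16.1] (np.float64(344.0), np.float64(98.0))
2.0333 [ 0.48073086 -0.24735825  0.2029966 ] [ 9.03790453e-01  4.27975155e-01 -2.88055130e-04] [-2.72098990e+01  1.15720769e+01 -1.10289749e+01  6.74035649e+01
 -2.71153719e-02  1.27450977e+02]
```

View pics/w1.png

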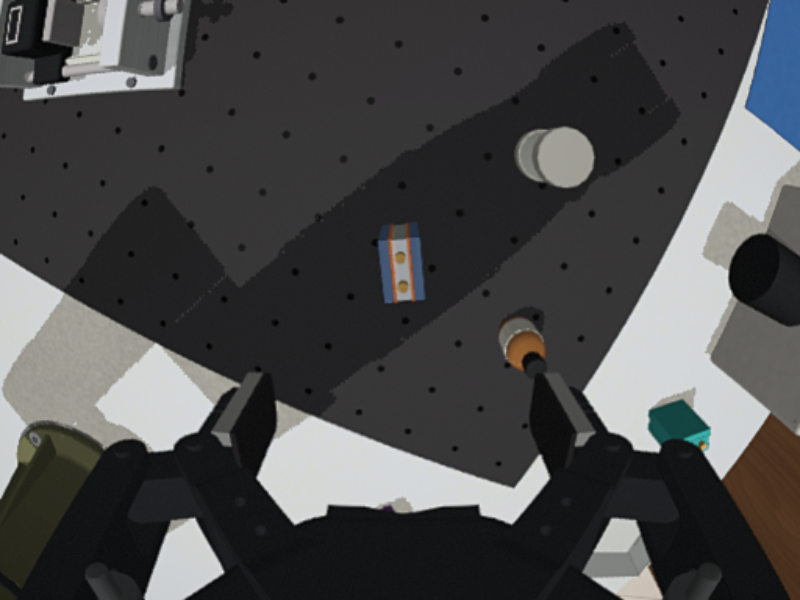

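Blue-grey frames, orange gaskets and two brass ports at (402,262): this is the real cell. Now its yaw.

```bash
cat >> h.py <<'E'
def ray(T,u,v,z):
    K=np.array(eyes.get_calibration("wrist")["intrinsics"]);x=(u-K[0,2])/K[0,0];y=(v-K[1,2])/K[1,1];r=np.hypot(x,y)
    d=T[:3,:3]@np.array([np.sin(r)*x/r,np.sin(r)*y/r,np.cos(r)]);o=T[:3,3]
    return (o+d*(z-o[2])/d[2])*1000
E
python3 - <<'E'
from h import *
T=T_wc("wrist")
P=[ray(T,u/1.5625,v/1.5625,z) for u,v,z in((379,242,.074),(420,240,.074),(424,299,.074),(385,302,.074),(400,257,.081),(403,287,.081))]
for p in P:print(p.round(1))
print("center",np.mean(P[:4],0).round(1))
for a,b in((3,0),(2,1),(5,4)):
    d=P[b]-P[a];print(np.linalg.norm(d),np.degrees(np.arctan2(d[1],d[0])))
E
```

```text
[ 488.2 -227.2   74. ]
[ 501. -251.   74.]
[ 465.3 -271.4   74. ]
[ 451.9 -248.3   74. ]
[ 486.4 -243.4   81. ]
[ 468.9 -253.8   81. ]
center [ 476.6 -249.5   74. ]
41.93203309409785 30.162101212521947
41.07468530051385 29.757825947900145
20.45621178885821 30.82125719191514
```

Request:
apply_moves --pt "0 0 0 -6.78" --pt "0 0 0 -6.78" --pt "0 0 0 -6.78" --pt "0 0 0 -6.78" --pt "0 0 0 -6.78"

```text
t: 2.45
tcp_pos: [0.4793, -0.2496, 0.203]
tool_rot: [[0.511, 0.86, -0.0], [0.86, -0.511, -0.0], [-0.0, -0.0, -1.0]]
force: [-0.4, -0.0, 0.1]
finger_gap: 0.994
gripper_force: 0.0
```

Request:
apply_moves --pt "0 0 0 -6.78" --pt "0 0 0 -6.78" --pt "0 0 0 -6.78" --pt "0 0 0 -6.78" --pt "0 0 0 -6.78"

```text
t: 2.87
tcp_pos: [0.4793, -0.2497, 0.203]
tool_rot: [[-0.056, 0.998, -0.0], [0.998, 0.056, -0.0], [-0.0, -0.0, -1.0]]
force: [-0.6, -0.1, -0.4]
finger_gap: 0.994
gripper_force: 0.0
```

Request:
apply_moves --pt "0 0 10 -6.78" --pt "0 0 20 -6.78" --pt "0 0 20 -6.78" --pt "0 0 10 -6.78" --pt "0 0 0 0"

```text
t: 3.28
tcp_pos: [0.4776, -0.2486, 0.1405]
tool_rot: [[-0.502, 0.865, -0.004], [0.865, 0.502, 0.002], [0.004, -0.003, -1.0]]
force: [0.5, -0.1, 0.3]
finger_gap: 0.998
gripper_force: 0.0
```

```bash
cat >> h.py <<'E'
def to(p,yaw=None):
    s=manip.state();R=np.array(s["tool_rot"]);d=R.T@(np.array(p)-np.array(s["tcp_pos"])*1000)
    y=np.degrees(np.arctan2(R[1,0],R[0,0]));print("t",s["t"],"pos",(np.array(s["tcp_pos"])*1000).round(1),"tool shift",d.round(1),"yaw",y.round(2),"turn",None if yaw is None else round((y-yaw+180)%360-180,2))
E
python3 - <<'E'
from h import *
T,a=snap("wrist"); cv2.imwrite("pics/w2.png",cv2.resize(a[:,:,::-1],(800,600)))
look("wrist",T,["cell"])
to([477.5,-249.5,36],120.2)
E
```

```text
wrist cell 0.89 [ 479.4 -248.9    8.3] (np.float64(260.0), np.float64(170.0))
wrist cell 0.74 [ 197.6 -358.4    2.3] (np.float64(30.0), np.float64(138.0))
wrist cell 0.56 [ 4.416e+02 -5.774e+02 -3.000e-01] (np.float64(134.0), np.float64(334.0))
t 3.3833 pos [ 479.5 -249.1  143.1] tool shift [  0.6  -1.9 107.1] yaw 119.82 turn -0.38
```

View pics/w2.png

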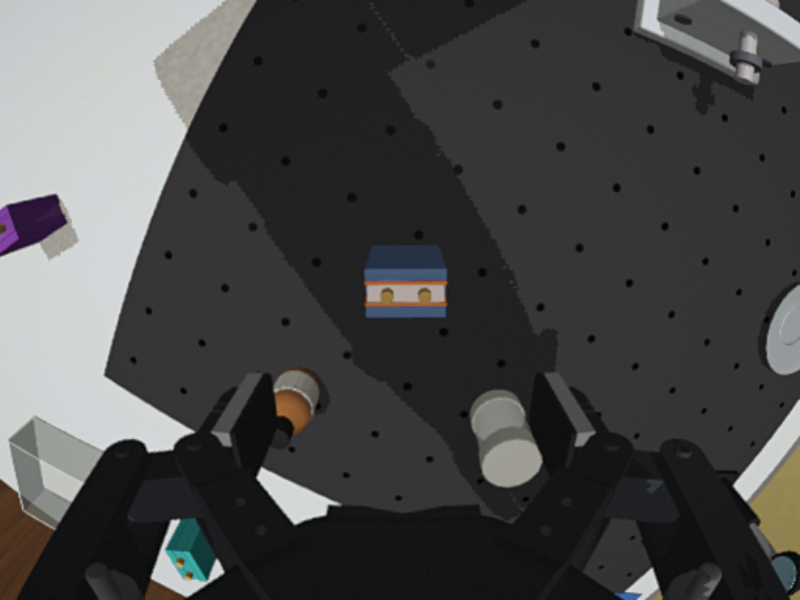

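The cell is square to the gripper at (406,292), between the fingers, with the oil and canister clear. Descending and grasping.

Request:
apply_moves --pt "0.5 -0.5 25 -0.3" --pt "0 0 30 0" --pt "0 0 30 0" --pt "0 0 22 0" --pt "0 0 0 0"

```text
t: 3.8
tcp_pos: [0.4769, -0.2472, 0.033]
tool_rot: [[-0.503, 0.864, -0.005], [0.864, 0.503, 0.002], [0.004, -0.003, -1.0]]
force: [-0.7, 1.0, 0.1]
finger_gap: 0.994
gripper_force: 0.0
```

Request:
apply_moves --pt "0 0 0 0" --pt "0 0 0 0" --pt "0 0 0 0" --pt "0 0 0 0" --pt "0 0 0 0" --fingers 25

```text
t: 4.22
tcp_pos: [0.4813, -0.2492, 0.0386]
tool_rot: [[-0.506, 0.863, 0.003], [0.863, 0.506, -0.003], [-0.004, 0.002, -1.0]]
force: [-2.2, -1.1, 7.7]
finger_gap: 0.489
gripper_force: 60.0
```

Request:
apply_moves --pt "0 0 0 0" --pt "0 0 0 0" --pt "0 0 0 0" --pt "0 0 -15 0" --pt "0 0 -15 0"

```text
t: 4.63
tcp_pos: [0.4794, -0.2478, 0.0669]
tool_rot: [[-0.506, 0.863, -0.0], [0.863, 0.506, 0.0], [0.0, -0.0, -1.0]]
force: [0.3, 0.2, -2.4]
finger_gap: 0.485
gripper_force: 61.8
```

Request:
apply_moves --pt "0 0 -38 0" --pt "0 0 -38 0" --pt "0 0 -38 0" --pt "15 25 -18 3" --pt "18.5 29 0 3"

```text
t: 5.05
tcp_pos: [0.5139, -0.1948, 0.205]
tool_rot: [[-0.407, 0.913, 0.01], [0.913, 0.407, -0.004], [-0.008, 0.007, -1.0]]
force: [1.4, 0.4, -2.3]
finger_gap: 0.488
gripper_force: 61.9
```

Request:
apply_moves --pt "19 29 0 3" --pt "19 29 0 3" --pt "19 29 0 0" --pt "19 29 0 0" --pt "19 29 0 0"

```text
t: 5.47
tcp_pos: [0.615, -0.0519, 0.1993]
tool_rot: [[-0.316, 0.949, 0.002], [0.949, 0.316, -0.0], [-0.001, 0.001, -1.0]]
force: [1.2, -0.2, -2.4]
finger_gap: 0.488
gripper_force: 61.8
```

Request:
apply_moves --pt "0 0 0 0" --pt "0 0 0 0"

```text
t: 5.63
tcp_pos: [0.6149, -0.0518, 0.1985]
tool_rot: [[-0.319, 0.948, 0.001], [0.948, 0.319, -0.0], [-0.0, 0.001, -1.0]]
force: [-0.7, -0.9, -2.5]
finger_gap: 0.49
gripper_force: 62.0
```

```bash
python3 - <<'E'
from h import *
T,a=snap("wrist"); cv2.imwrite("pics/w3.png",cv2.resize(a[:,:,::-1],(800,600)))
look("wrist",T,["seat","axis","grip","tab_top","plate","crank"])
to([560,51,200],108.1)
E
```

```text
wrist seat 0.73 [559.9  53.8  37.1] (np.float64(241.0), np.float64(59.0))
wrist seat 0.45 [613.6 -46.5 171.1] (np.float64(259.0), np.float64(198.0))
wrist plate 0.72 [547.1  95.7  74.7] (np.float64(240.0), np.float64(12.0))Traceback (most recent call last):
  File "<stdin>", line 3, in <module>
  File "h.py", line 14, in look
    r=(spotter.find_in if find else spotter.pinpoint)(k,n)
ValueError: it knows: axis, beaker, canister, cell, clamp, grip, oil, plate, seat, tab_top
```

View pics/w3.png

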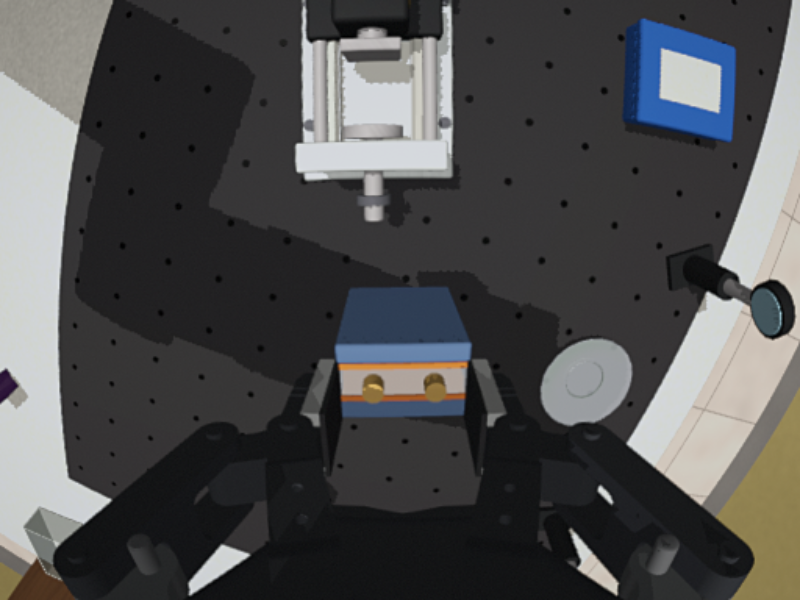

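The held cell sits square in the pads at (403,385). The clamp's end post is at (373,155), the rods at x≈320 and 431 px, and the anvil disc at (373,130). Refining with rays.

```bash
python3 - <<'E'
from h import *
T=T_wc("wrist");q=1.5625
f=lambda u,v,z:ray(T,u/q,v/q,z)
def ang(a,b):d=b-a;return np.degrees(np.arctan2(d[1],d[0])).round(2)
l=[f(320,40,.055),f(319,138,.055)];r=[f(432,40,.055),f(430,138,.055)]
print("rods",ang(l[1],l[0]),ang(r[1],r[0]),np.linalg.norm(l[1]-r[1]),((l[1]+r[1])/2).round(1),((l[0]+r[0])/2).round(1))
for z in(.08,.097): print("post",ang(f(297,146,z),f(448,142,z)))
c=[f(337,360,.2365),f(470,358,.2365),f(467,415,.2365),f(340,417,.2365)]
R=np.array(manip.state()["tool_rot"]);t=np.array(manip.state()["tcp_pos"])*1000
for p in c:print("celltop in tool",(R.T@(p-t)).round(1))
look("wrist",T,["seat","tab_top","axis","grip"])
to([588,-35,200],108.1)
E
```

```text
rods 107.58 107.28 74.39192412154628 [568.4  19.5  55. ] [548.   84.5  55. ]
post 19.09
post 19.09
celltop in tool [ 11.8 -21.6 -38.1]
celltop in tool [ 12.5  21.  -38.1]
celltop in tool [ -9.3  21.3 -38.1]
celltop in tool [-10.1 -21.9 -38.1]
wrist seat 0.73 [558.9  51.4  37.1] (np.float64(241.0), np.float64(59.0))
wrist seat 0.45 [612.2 -49.1 171. ] (np.float64(259.0), np.float64(198.0))
t 6.1333 pos [613.8 -54.  198.2] tool shift [ 26.1 -18.5  -1.8] yaw 108.36 turn 0.26
```

Request:
apply_moves --pt "20 -6.5 16 0" --pt "20 -6.5 16 0" --pt "18 -6 16 0" --pt "0 0 0 0" --pt "0 0 0 0"

```text
t: 6.55
tcp_pos: [0.5763, -0.004, 0.1493]
tool_rot: [[-0.317, 0.948, -0.002], [0.948, 0.317, -0.0], [0.0, -0.002, -1.0]]
force: [0.8, -1.0, -2.5]
finger_gap: 0.489
gripper_force: 62.1
```

```bash
python3 - <<'E'
from h import *
T,a=snap("wrist"); cv2.imwrite("pics/w4.png",cv2.resize(a[:,:,::-1],(800,600)))
look("wrist",T,["seat","plate","tab_top","axis","grip"])
to([559,51.8,150],108.2)
E
```

```text
wrist seat 0.77 [559.7  53.8  36.2] (np.float64(261.0), np.float64(112.0))
wrist plate 0.61 [545.1  92.4  75.8] (np.float64(260.0), np.float64(65.0))
wrist tab_top 0.96 [541.3 110.8 102.4] (np.float64(263.0), np.float64(37.0))
wrist axis 0.71 [548.6  91.7  73. ] (np.float64(264.0), np.float64(68.0))
t 6.85 pos [578.7  -5.  150.8] tool shift [60.1 -0.8  0.7] yaw 108.37 turn 0.17
```

View pics/w4.png

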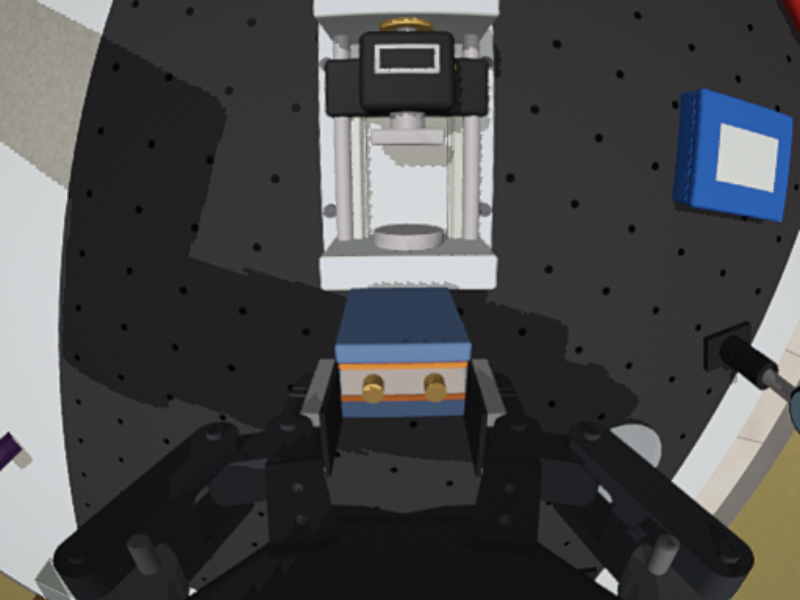

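View: clamp centred at u≈407; plate front face edge (407,143), anvil disc (408,237), capsule tab slot (407,58), held cell centred at (404,380).

```bash
python3 - <<'E'
from h import *
T=T_wc("wrist");q=1.5625
S=manip.state();R=np.array(S["tool_rot"]);t=np.array(S["tcp_pos"])*1000
def g(n,u,v,z):
    p=ray(T,u/q,v/q,z);print(n,p.round(1),"tool",(R.T@(p-t)).round(1))
zc=t[2]/1000+.038
g("cell fl",337,344,zc);g("cell fr",470,343,zc);g("cell br",467,415,zc);g("cell bl",340,417,zc)
g("rod l",343,180,.055);g("rod r",471,180,.055);g("rod l",343,230,.055);g("rod r",471,230,.055)
g("plate face top",372,144,.094);g("plate face top",443,142,.094);g("anvil rim",374,237,.075);g("anvil r",443,237,.075);g("anvil top",408,228,.093)
g("post l",321,257,.085);g("post r",495,253,.085)
g("floor l",372,190,.038);g("floor r",443,190,.038)
E
```

```text
cell fl [553.    4.8 188.8] tool [ 17.4 -21.3 -38. ]
cell fr [592.7  18.3 188.8] tool [ 17.7  20.7 -38. ]
cell br [601.8  -7.1 188.8] tool [ -9.3  21.3 -38. ]
cell bl [561.1 -21.5 188.8] tool [-10.1 -21.9 -38. ]
rod l [527.3  40.1  55. ] tool [ 59.  -34.7  95.7]
rod r [597.   63.3  55. ] tool [59.1 38.7 95.8]
rod l [535.9  12.   55. ] tool [ 29.7 -35.4  95.7]
rod r [607.   35.7  55. ] tool [29.8 39.5 95.8]
plate face top [539.3  65.3  94. ] tool [ 79.2 -15.4  56.7]
plate face top [571.5  77.1  94. ] tool [80.3 18.9 56.8]
anvil rim [554.4  17.7  75. ] tool [ 29.3 -16.   75.7]
anvil r [589.8  29.5  75. ] tool [29.3 21.3 75.8]
anvil top [569.   31.1  93. ] tool [37.3  2.1 57.8]
post l [530.8   0.9  85. ] tool [ 20.7 -43.7  65.7]
post r [617.5  32.   85. ] tool [22.9 48.4 65.8]
floor l [544.4  37.7  38. ] tool [ 51.4 -19.2 112.7]
floor r [585.5  51.4  38. ] tool [ 51.5  24.1 112.8]
```

Request:
apply_moves --pt "27.5 2.3 0 -0.5" --pt "27 0 0 0" --pt "0 0 20 0" --pt "0 0 20 0" --pt "0 0 20 0"

```text
t: 7.27
tcp_pos: [0.5635, 0.0482, 0.0902]
tool_rot: [[-0.325, 0.946, 0.002], [0.946, 0.325, 0.0], [-0.001, 0.002, -1.0]]
force: [0.5, 0.1, -1.1]
finger_gap: 0.491
gripper_force: 62.1
```

Request:
apply_moves --pt "0 0 14 0" --pt "0 0 0 0" --pt "0 0 0 0"

```text
t: 7.52
tcp_pos: [0.5621, 0.0477, 0.0758]
tool_rot: [[-0.324, 0.946, -0.001], [0.946, 0.324, -0.0], [0.0, -0.001, -1.0]]
force: [-0.1, 0.2, -2.1]
finger_gap: 0.486
gripper_force: 62.1
```

```bash
python3 - <<'E'
from h import *
T,a=snap("wrist"); cv2.imwrite("pics/w5.png",cv2.resize(a[:400,:,::-1],(800,600)))
to([559,51.8,62],108.2);print(manip.state()["force"])
E
```

```text
t 7.5667 pos [563.   47.7  76.7] tool shift [ 5.1 -2.5 14.7] yaw 108.89 turn 0.69
[ 0.06359216  0.38998415 -1.51106098]
```

View pics/w5.png

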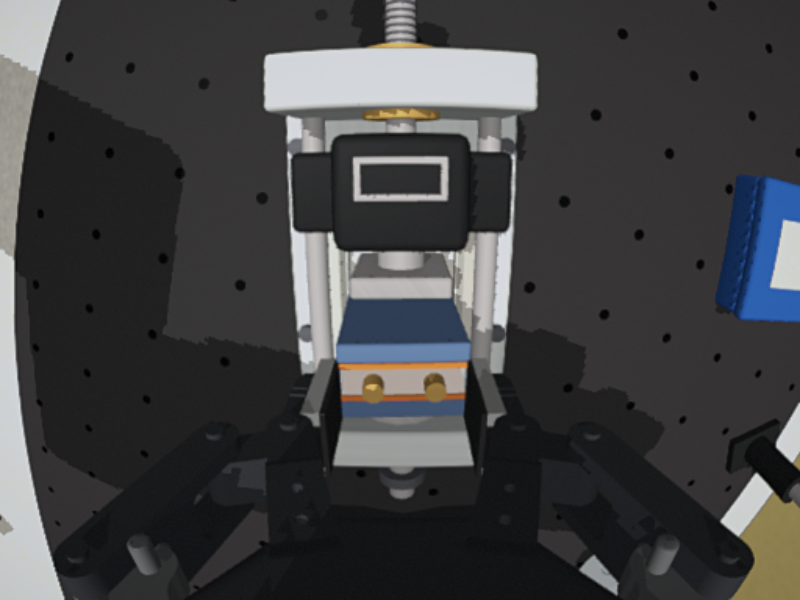

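The cell at (403,380) sits over the clamp with its centreline at about (401), roughly 0.7 mm off. Lowering gently.

Request:
apply_moves --pt "0 -0.6 3 0.3" --pt "0 0 3 0" --pt "0 0 3 0" --pt "0 0 2 0" --pt "0 0 0 0"

```text
t: 7.98
tcp_pos: [0.5619, 0.0478, 0.0649]
tool_rot: [[-0.319, 0.948, 0.0], [0.948, 0.319, 0.0], [-0.0, 0.0, -1.0]]
force: [-0.5, -0.1, -2.1]
finger_gap: 0.49
gripper_force: 62.1
```

Request:
apply_moves --pt "0 0 1.5 0" --pt "0 0 1 0" --pt "0 0 0 0"

```text
t: 8.23
tcp_pos: [0.5621, 0.0476, 0.0646]
tool_rot: [[-0.319, 0.948, 0.001], [0.948, 0.319, -0.0], [-0.001, 0.001, -1.0]]
force: [-5.4, -1.1, 15.1]
finger_gap: 0.487
gripper_force: 64.0
```

Request:
apply_moves --pt "0 -1 0 0" --pt "0 -0.5 0.5 0" --pt "0 0 0 0" --pt "0 0 0 0"

```text
t: 8.57
tcp_pos: [0.5619, 0.0475, 0.0645]
tool_rot: [[-0.319, 0.948, 0.003], [0.948, 0.319, 0.0], [-0.001, 0.003, -1.0]]
force: [-4.6, -0.5, 13.9]
finger_gap: 0.483
gripper_force: 63.9
```

```bash
python3 - <<'E'
from h import *
for i in range(3):
    T,a=snap("wrist"); s=manip.state();print((np.array(s["tcp_pos"])*1000).round(2),np.round(s["force"],1),np.round(s["wrist_torque"],2),np.degrees(np.arccos(-np.array(s["tool_rot"])[2,2])).round(2))
cv2.imwrite("pics/w6.png",cv2.resize(a[150:300,130:390,::-1],(800,462)))
E
```

```text
[561.89  47.52  64.52] [-4.5  0.1 13.8] [ 0.04  0.69 -0.02] 0.2
[561.92  47.5   64.51] [-3.9 -0.2 13.6] [-0.01  0.62  0.04] 0.2
[561.94  47.52  64.52] [-3.4  0.9 13.7] [ 0.06  0.73 -0.03] 0.2
```

View pics/w6.png

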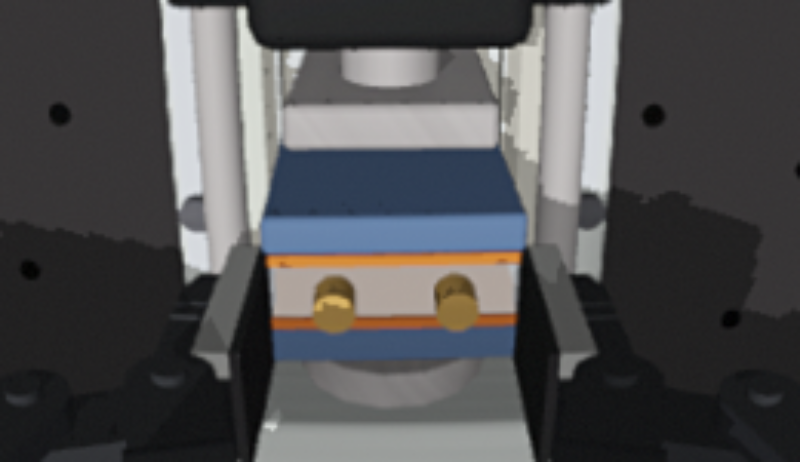

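Slightly right-biased contact, possibly on a cheek. Lift a little, recentre, lower again and compare heights.

Request:
apply_moves --pt "0 0 -5 0" --pt "0 0 -3 0" --pt "0 0 0 0" --pt "0 0 0 0"

```text
t: 9.05
tcp_pos: [0.5611, 0.0474, 0.0702]
tool_rot: [[-0.319, 0.948, 0.001], [0.948, 0.319, 0.0], [-0.0, 0.001, -1.0]]
force: [1.8, -0.0, -1.2]
finger_gap: 0.491
gripper_force: 62.2
```

```bash
python3 - <<'E'
from h import *
T,a=snap("wrist"); s=manip.state();print((np.array(s["tcp_pos"])*1000).round(2),np.round(s["force"],1))
cv2.imwrite("pics/w7.png",cv2.resize(a[150:300,130:390,::-1],(800,462)))
g=a[:,:,:].astype(int)
for v in(95,100,105,110,240,245): # capsule / cell extents
    d=np.abs(np.diff(g[v].sum(1)));print(v,[ (int(i),int(d[i])) for i in np.where(d>90)[0] if 170<i<350])
E
```

```text
[561.03  47.43  70.11] [ 3.   0.8 -0.7]
95 [(182, 97), (207, 140), (210, 194), (211, 216), (303, 254), (304, 115), (307, 145), (322, 167), (332, 148)]
100 [(181, 136), (182, 380), (184, 143), (185, 346), (186, 125), (288, 118), (328, 92), (329, 328), (330, 101), (331, 166), (332, 257), (333, 97)]
105 [(182, 260), (183, 159), (184, 389), (185, 158), (225, 188), (226, 280), (284, 164), (288, 167), (289, 251), (329, 102), (330, 279), (332, 311)]
110 [(182, 304), (184, 246), (185, 218), (225, 150), (226, 356), (230, 357), (231, 126), (283, 123), (284, 263), (288, 156), (289, 285), (329, 122), (330, 341), (331, 111), (332, 235)]
240 [(192, 97), (193, 92), (200, 113), (210, 122), (211, 102), (216, 185), (217, 257), (234, 105), (272, 95), (282, 142), (297, 180), (298, 223), (304, 101), (314, 99), (315, 133), (321, 113), (322, 151), (323, 95), (324, 133)]
245 [(198, 117), (209, 119), (216, 107), (217, 279), (231, 106), (232, 125), (244, 142), (245, 160), (270, 249), (283, 136), (284, 180), (296, 95), (297, 202), (298, 151), (305, 92)]
```

Request:
apply_moves --pt "0 -0.3 3 0" --pt "0 0 2 0" --pt "0 0 0.7 0" --pt "0 0 0 0"

```text
t: 9.43
tcp_pos: [0.5609, 0.0474, 0.0646]
tool_rot: [[-0.319, 0.948, 0.001], [0.948, 0.319, 0.0], [-0.0, 0.001, -1.0]]
force: [1.5, 0.5, 2.7]
finger_gap: 0.489
gripper_force: 62.6
```

Request:
apply_moves --pt "0 0 1.5 0" --pt "0 0 1 0" --pt "0 0 0 0" --pt "0 0 0 0"

```text
t: 9.77
tcp_pos: [0.561, 0.0471, 0.0644]
tool_rot: [[-0.319, 0.948, 0.003], [0.948, 0.319, -0.0], [-0.001, 0.002, -1.0]]
force: [-4.7, 0.4, 21.1]
finger_gap: 0.489
gripper_force: 64.8
```

Same contact height (64.5 = 38 + 26.5, matching the grasp height) at two lateral positions, so it stands on the floor. Unload and release.

Request:
apply_moves --pt "0 0 -2 0" --pt "0 0 -0.5 0" --pt "0 0 0 0"

```text
t: 10.02
tcp_pos: [0.5609, 0.0474, 0.0646]
tool_rot: [[-0.319, 0.948, 0.001], [0.948, 0.319, 0.0], [-0.0, 0.001, -1.0]]
force: [1.9, 1.8, 4.6]
finger_gap: 0.495
gripper_force: 62.9
```

Request:
apply_moves --pt "0 0 0 0" --pt "0 0 0 0" --pt "0 0 0 0" --pt "0 0 -10 0" --pt "0 0 -20 0" --fingers 62

```text
t: 10.43
tcp_pos: [0.5571, 0.0469, 0.0923]
tool_rot: [[-0.319, 0.948, -0.006], [0.948, 0.319, -0.001], [0.001, -0.006, -1.0]]
force: [-0.1, -0.6, -0.0]
finger_gap: 0.726
gripper_force: 0.0
```

Request:
apply_moves --pt "0 0 -30 0" --pt "0 0 -30 0" --pt "0 0 -30 0" --pt "0 0 0 0" --pt "0 0 0 0"

```text
t: 10.85
tcp_pos: [0.5614, 0.0472, 0.1867]
tool_rot: [[-0.319, 0.948, 0.004], [0.948, 0.319, 0.0], [-0.001, 0.004, -1.0]]
force: [-0.8, -0.5, -1.3]
finger_gap: 0.726
gripper_force: 0.0
```

```bash
python3 - <<'E'
from h import *
T,a=snap("wrist","w8.png"); Ts,b=snap("scene")
v=np.vstack([cv2.resize(a[:260,100:420],(640,520)),]); c=cv2.resize(b[205:305,230:380],(780,520))
cv2.imwrite("pics/c8.png",cv2.resize(np.hstack([v,c])[:,:,::-1],(800,294)))
look("wrist",T,["cell","axis","grip","seat"]);look("scene",Ts,["axis","grip"])
s=manip.state();print(s["qpos"],s["finger_gap"]);to([504,221,160],288.2)
E
```

```text
wrist cell 0.79 [ 196.2 -356.9    3.5] (np.float64(23.0), np.float64(295.0))
wrist seat 0.52 [547.4  93.6  75.3] (np.float64(259.0), np.float64(125.0))
scene axis 0.82 [504.2 221.1  73.1] [343. 260.]
scene grip 0.45 [501.6 221.1  72.8] [344. 259.]
scene grip 0.42 [475.3 210.9  75.5] [344. 251.]
[ 4.81606444e+00  1.43957646e+01 -1.00348651e+01  6.56708090e+01
  1.17675453e-03  7.61995899e+01] 0.7254037087600688
t 11.25 pos [559.5  47.1 183.4] tool shift [182.5   3.   23.4] yaw 108.62 turn -179.58
```

View pics/c8.png

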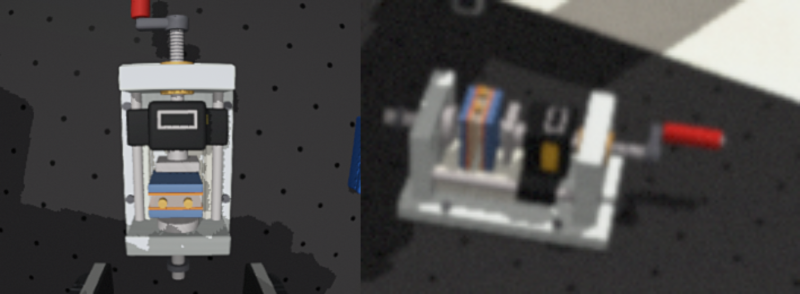

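Cell stands upright and seated in the cradle between anvil and plate (left crop (175,195), right crop (480,130)). The grip is at (690,135) in the right crop, pointing towards the clamp's −x (crank ≈ 87°). The fixed orange patch on the capsule's side at (550,155) is not the tab. Moving to the grip and turning 180° so the wrist camera overlooks the capsule.

Request:
apply_moves --pt "36.2 -5.5 0 0" --pt "36.2 -5.5 0 0" --pt "36.2 -5.5 0 0" --pt "36.2 -5.5 0 0" --pt "36.2 -5.5 0 0" --fingers 40

```text
t: 11.67
tcp_pos: [0.4751, 0.211, 0.1839]
tool_rot: [[-0.319, 0.948, -0.001], [0.948, 0.319, -0.0], [0.0, -0.001, -1.0]]
force: [0.8, 0.4, 0.1]
finger_gap: 0.468
gripper_force: 0.0
```

Request:
apply_moves --pt "0 0 0 -7.1" --pt "0 0 0 -7.1" --pt "0 0 0 -7.1" --pt "0 0 0 -7.1" --pt "0 0 0 -7.1"

```text
t: 12.08
tcp_pos: [0.4759, 0.2101, 0.1839]
tool_rot: [[-0.814, 0.581, -0.001], [0.581, 0.814, -0.0], [0.0, -0.001, -1.0]]
force: [-0.4, 0.5, 0.5]
finger_gap: 0.468
gripper_force: 0.0
```

Request:
apply_moves --pt "0 0 0 -7.1" --pt "0 0 0 -7.1" --pt "0 0 0 -7.1" --pt "0 0 0 -7.1" --pt "0 0 0 -7.1"

```text
t: 12.5
tcp_pos: [0.476, 0.2098, 0.1839]
tool_rot: [[-1.0, 0.001, -0.001], [0.001, 1.0, -0.0], [0.001, -0.0, -1.0]]
force: [-0.1, 0.5, -0.0]
finger_gap: 0.47
gripper_force: 0.0
```

Request:
apply_moves --pt "0 0 0 -7.1" --pt "0 0 0 -7.1" --pt "0 0 0 -7.1" --pt "0 0 0 -7.1" --pt "0 0 0 -7.1"

```text
t: 12.92
tcp_pos: [0.476, 0.2098, 0.1839]
tool_rot: [[-0.814, -0.58, -0.001], [-0.58, 0.814, -0.0], [0.001, 0.0, -1.0]]
force: [0.8, -0.7, 0.0]
finger_gap: 0.471
gripper_force: 0.0
```

Request:
apply_moves --pt "0 0 0 -7.1" --pt "0 0 0 -7.1" --pt "0 0 0 -7.1" --pt "0 0 0 -7.1" --pt "0 0 0 -7.1"

```text
t: 13.33
tcp_pos: [0.476, 0.2098, 0.1839]
tool_rot: [[-0.326, -0.945, -0.001], [-0.945, 0.326, -0.0], [0.001, 0.001, -1.0]]
force: [-0.6, -0.9, 0.6]
finger_gap: 0.468
gripper_force: 0.0
```

Request:
apply_moves --pt "0 0 0 -7.1" --pt "0 0 0 -7.1" --pt "0 0 0 -7.1" --pt "0 0 0 -7.1" --pt "0 0 0 -7.1"

```text
t: 13.75
tcp_pos: [0.476, 0.2098, 0.1839]
tool_rot: [[0.284, -0.959, -0.001], [-0.959, -0.284, -0.0], [0.0, 0.001, -1.0]]
force: [-0.4, -0.2, 0.4]
finger_gap: 0.472
gripper_force: 0.0
```

Request:
apply_moves --pt "0 0 0 -2" --pt "0 0 0 0" --pt "0 0 0 0"

```text
t: 14.0
tcp_pos: [0.4761, 0.2099, 0.184]
tool_rot: [[0.31, -0.951, -0.001], [-0.951, -0.31, -0.0], [0.0, 0.001, -1.0]]
force: [-0.2, 0.8, -0.1]
finger_gap: 0.47
gripper_force: 0.0
```

```bash
python3 - <<'E'
from h import *
T,a=snap("wrist","g1.png")
look("wrist",T,["grip","axis","tab_top"]);look("wrist",T,["grip"],True)
m=((a[:,:,0].astype(int)>120)&(a[:,:,1]<60)&(a[:,:,2]<60)).astype(np.uint8)
n,l,st,ce=cv2.connectedComponentsWithStats(m)
for i in range(1,n):
    if st[i,4]>80:
        pts=np.argwhere(l==i)[:,::-1].astype(np.float32);r=cv2.minAreaRect(pts);bx=cv2.boxPoints(r)
        print(st[i],ce[i],r)
        for z in(.074,.082):print(z,[ray(T,*p,z).round(1)[:2] for p in bx], ray(T,*ce[i],z).round(1))
s=manip.state();print(s["qpos"],s["finger_gap"]);to([475.5,210,100],288.4)
E
```

```text
wrist grip 0.58 [474.1 207.6  71.4] (np.float64(260.0), np.float64(173.0))
wrist tab_top 0.71 [540.7 107.8 103.8] (np.float64(221.0), np.float64(50.0))
wrist grip 0.85 [481.  204.6  79.6] (np.float64(254.0), np.float64(170.0))
[253 150  15  49 692] [260.10115607 173.94075145] ((260.0, 174.0), (48.0, 14.0), 90.0)
0.074 [array([487.6, 187. ]), array([474.8, 182.8]), array([459.2, 229.2]), array([472.6, 233.5])] [473.7 207.5  74. ]
0.082 [array([487.9, 185.5]), array([475.5, 181.4]), array([460.4, 226.5]), array([473.4, 230.7])] [474.4 205.5  82. ]
[  2 153  35  48 597] [ 18.24288107 175.85259631] ((18.509714126586914, 176.4933319091797), (51.7694091796875, 12.44162368774414), 55.561012268066406)
0.074 [array([805., 289.]), array([784. , 273.7]), array([726.5, 314.2]), array([745. , 330.5])] [764.  300.9  74. ]
0.082 [array([796.4, 284.6]), array([775.9, 269.8]), array([720.1, 309.1]), array([738., 325.])] [756.5 296.2  82. ]
[ 2.37903322e+01  9.93035045e+00 -1.55213941e+01  6.45577897e+01
  7.31735670e-04 -8.42984977e+01] 0.46404951398087857
t 14.25 pos [476.2 209.9 184.2] tool shift [-0.3  0.6 84.2] yaw -71.91 turn -0.31
```

Request:
apply_moves --pt "-4.6 2.8 30 0" --pt "0 0 40 0" --pt "0 0 35 0" --pt "0 0 16 0" --pt "0 0 0 0"

```text
t: 14.67
tcp_pos: [0.4687, 0.2119, 0.0593]
tool_rot: [[0.311, -0.95, -0.007], [-0.951, -0.311, -0.003], [0.001, 0.007, -1.0]]
force: [-0.1, -0.3, -0.4]
finger_gap: 0.47
gripper_force: 0.0
```

Request:
apply_moves --pt "0 0 0 0" --pt "0 0 0 0" --pt "0 0 0 0" --pt "0 0 0 0" --pt "0 0 0 0" --fingers 5

```text
t: 15.08
tcp_pos: [0.4732, 0.2139, 0.0646]
tool_rot: [[0.311, -0.95, 0.002], [-0.95, -0.311, 0.001], [-0.0, -0.002, -1.0]]
force: [-0.2, 0.3, -0.2]
finger_gap: 0.06
gripper_force: 0.0
```

```bash
python3 - <<'E'
from h import *
T,a=snap("wrist","g2.png")
look("wrist",T,["grip","axis","tab_top"])
s=manip.state();print(np.round(s["force"],1),s["finger_gap"]*85,s["gripper_force"]);to([504,221,74],288.1)
E
```

```text
wrist grip 0.84 [478.1 207.1  73.5] (np.float64(252.0), np.float64(216.0))
wrist tab_top 0.92 [539.2 108.7 102.7] (np.float64(189.0), np.float64(7.0))
[-0.1  0.1  0. ] 4.819919249823899 0.0
t 15.2833 pos [472.4 213.6  63.7] tool shift [  2.8 -32.4 -10.3] yaw -71.88 turn 0.02
```

Fingers shut to 5 mm on nothing; I'll use the last picture to see why.

```bash
python3 - <<'E'
from h import *
a=cv2.imread("pics/g2.png");b=snap("scene")[1][:,:,::-1]
cv2.imwrite("pics/c10.png",np.hstack([cv2.resize(a[100:384,120:400],(400,406)),cv2.resize(b[190:290,300:400],(400,406))]))
T=T_wc("wrist");t=np.append(manip.state()["tcp_pos"],1);print(px("wrist",(np.linalg.inv(T)@t)[:3]))
look("scene",T_wc("scene"),["grip","axis"])
E
```

```text
(np.float64(257.0), np.float64(222.0))
scene grip 0.41 [475.9 209.4  75.5] [344. 251.]
scene grip 0.41 [ 595.6 -305.2   10.8] [156. 230.]
scene axis 0.71 [501.7 219.3  70.5] [343. 260.]
```

View pics/c10.png

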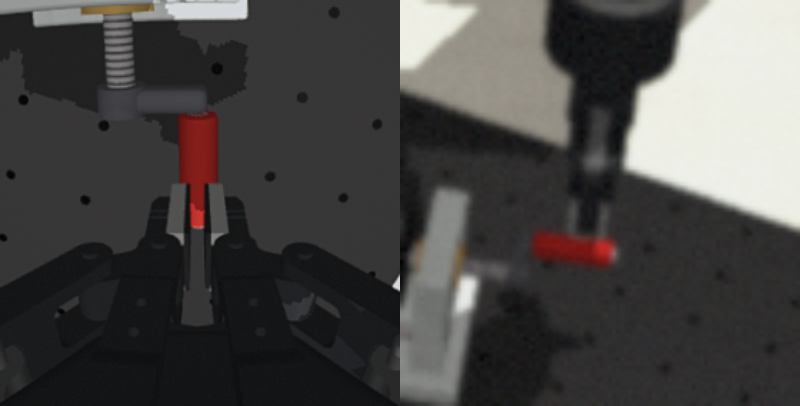

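Seen: in the wrist crop the shut fingers (198,190) stand over the red grip, which stays visible between them; in the scene crop the tips end at the grip's top edge (590,237). So the grip is lower than assumed; triangulate its ends.

```bash
python3 - <<'E'
from h import *
T=T_wc("wrist");Ts=T_wc("scene");Kt=np.array(eyes.get_calibration("scene")["intrinsics"])
def sray(u,v):
    d=Ts[:3,:3]@np.linalg.solve(Kt,[u,v,1]);return Ts[:3,3]*1000,d/np.linalg.norm(d)
def wray(u,v):
    o=T[:3,3]*1000;d=ray(T,u,v,0.)-o;return o,d/np.linalg.norm(d)
def tri(a,b):
    A=np.zeros((3,3));y=np.zeros(3)
    for o,d in(a,b):
        P=np.eye(3)-np.outer(d,d);A+=P;y+=P@o
    p=np.linalg.solve(A,y);return p.round(1),[np.linalg.norm((np.eye(3)-np.outer(d,d))@(p-o)).round(1) for o,d in(a,b)]
q=280/400
print("inner",tri(wray(120+198*q,100+113*q),sray(333.5,250.8)))
print("outer",tri(wray(120+198*q,100+228*q),sray(353.8,252.5)))
for z in(.04,.05,.06,.07,.08):
    i=ray(T,120+198*q,100+116*q,z);o=ray(T,120+198*q,100+228*q,z);w=ray(T,120+179*q,100+125*q,z)-ray(T,120+218*q,100+125*q,z)
    print(z,i.round(1),o.round(1),np.linalg.norm(i-o).round(1),np.linalg.norm(w).round(1))
# tip in scene
t=np.append(manip.state()["tcp_pos"],1);print("tcp in scene",px("scene",(np.linalg.inv(Ts)@t)[:3]))
E
```

```text
inner (array([480.3, 184.8,  68.1]), [np.float64(0.1), np.float64(0.1)])
outer (array([465.1, 232.5,  73.5]), [np.float64(0.9), np.float64(0.9)])
0.04 [477.3 194.   40. ] [457.8 253.1  40. ] 62.3 18.8
0.05 [478.2 191.1  50. ] [459.8 247.2  50. ] 59.1 17.8
0.06 [479.2 188.3  60. ] [461.7 241.3  60. ] 55.9 16.8
0.07 [480.2 185.4  70. ] [463.7 235.5  70. ] 52.7 15.9
0.08 [481.1 182.6  80. ] [465.7 229.6  80. ] 49.5 14.9
tcp in scene [345. 254.]
```

The grip really is at z≈72, yet the shut tips sit just above its top (≈82), so the physical tips are some 18 mm or more behind the nominal TCP. Open, go 22 mm lower and try again.

Request:
apply_moves --pt "0 0 0 0" --pt "0 0 0 0" --pt "0 0 0 0" --pt "0 0 0 0" --fingers 40

```text
t: 15.77
tcp_pos: [0.4722, 0.2135, 0.0633]
tool_rot: [[0.311, -0.95, -0.0], [-0.95, -0.311, 0.0], [-0.0, 0.0, -1.0]]
force: [-0.6, 0.4, -0.5]
finger_gap: 0.469
gripper_force: 0.0
```

Request:
apply_moves --pt "0 0 8 0" --pt "0 0 8 0" --pt "0 0 6 0" --pt "0 0 0 0"

```text
t: 16.1
tcp_pos: [0.4707, 0.2128, 0.0393]
tool_rot: [[0.311, -0.95, -0.003], [-0.95, -0.311, -0.001], [0.0, 0.003, -1.0]]
force: [0.6, -0.2, -0.1]
finger_gap: 0.468
gripper_force: 0.0
```

Request:
apply_moves --pt "0 0 0 0" --pt "0 0 0 0" --pt "0 0 0 0" --pt "0 0 0 0" --fingers 5

```text
t: 16.43
tcp_pos: [0.4727, 0.2136, 0.0416]
tool_rot: [[0.311, -0.95, 0.001], [-0.95, -0.311, 0.0], [-0.0, -0.001, -1.0]]
force: [1.5, -0.5, -2.4]
finger_gap: 0.156
gripper_force: 58.5
```

Gripped (the opening reads ~2.5 mm small, as it did with the cell). Wind: −x → down → +x → up, in 15° rows; check forces first.

Request:
apply_moves --pt "0.4 -1 7.8 0" --pt "0.4 -3 7.2 0" --pt "0.4 -4.8 6.2 0" --pt "0 0 0 0" --pt "0 0 0 0"

```text
t: 16.85
tcp_pos: [0.4814, 0.2153, 0.0194]
tool_rot: [[0.311, -0.95, 0.0], [-0.95, -0.311, 0.0], [-0.0, -0.0, -1.0]]
force: [1.9, 1.4, -3.2]
finger_gap: 0.159
gripper_force: 58.5
```

```bash
python3 - <<'E'
from h import *
T,a=snap("wrist","g3.png");Ts,b=snap("scene")
look("scene",Ts,["grip"])
look("wrist",T,["grip","tab_top"])
s=manip.state();print(np.round(s["force"],1),s["finger_gap"]*85.4,s["gripper_force"],np.round(s["wrist_torque"],2));to([504,221,74],288.1)
E
```

```text
scene grip 0.43 [485.9 209.9  52.4] [341. 260.]
wrist grip 0.97 [483.6 206.7  49.7] (np.float64(258.0), np.float64(231.0))
[ 2.   1.1 -2.7] 13.148582071047215 58.501290678977966 [ 0.31 -0.33  0.17]
t 17.1 pos [480.9 215.1  20. ] tool shift [  1.6 -23.8 -54. ] yaw -71.88 turn 0.02
```

Request:
apply_moves --pt "0.4 -6.2 4.8 0" --pt "0.4 -7.2 3 0" --pt "0 0 0 0"

```text
t: 17.35
tcp_pos: [0.4943, 0.2188, 0.0117]
tool_rot: [[0.311, -0.95, -0.001], [-0.95, -0.311, 0.0], [-0.001, 0.001, -1.0]]
force: [-0.9, 1.6, -1.0]
finger_gap: 0.152
gripper_force: 58.7
```

Request:
apply_moves --pt "0.4 -7.8 1 0" --pt "0.4 -7.8 -1 0" --pt "0 0 0 0"

```text
t: 17.6
tcp_pos: [0.5091, 0.223, 0.0117]
tool_rot: [[0.311, -0.95, -0.001], [-0.95, -0.311, 0.001], [-0.001, 0.001, -1.0]]
force: [-1.6, 2.7, -3.2]
finger_gap: 0.161
gripper_force: 58.6
```

Request:
apply_moves --pt "0.4 -7.2 -3 0" --pt "0.4 -6.2 -4.8 0" --pt "0.4 -4.8 -6.2 0" --pt "0.4 -3 -7.2 0" --pt "0.4 -1 -7.8 0"

```text
t: 18.02
tcp_pos: [0.5313, 0.2283, 0.0419]
tool_rot: [[0.311, -0.95, 0.0], [-0.95, -0.311, 0.001], [-0.001, -0.0, -1.0]]
force: [-3.2, 3.9, -4.4]
finger_gap: 0.158
gripper_force: 59.1
```

Request:
apply_moves --pt "0.4 1 -7.8 0" --pt "0.4 3 -7.2 0" --pt "0.4 4.8 -6.2 0" --pt "0.4 6.2 -4.8 0" --pt "0.4 7.2 -3 0"

```text
t: 18.43
tcp_pos: [0.5098, 0.2186, 0.0707]
tool_rot: [[0.311, -0.95, 0.0], [-0.95, -0.311, 0.0], [-0.0, -0.0, -1.0]]
force: [-0.2, 4.4, -11.9]
finger_gap: 0.157
gripper_force: 58.5
```

Request:
apply_moves --pt "0.4 7.8 -1 0" --pt "0.4 7.8 1 0" --pt "0.4 7.2 3 0" --pt "0.4 6.2 4.8 0" --pt "0.4 4.8 6.2 0"

```text
t: 18.85
tcp_pos: [0.4814, 0.207, 0.0584]
tool_rot: [[0.311, -0.95, 0.007], [-0.95, -0.311, 0.002], [0.0, -0.007, -1.0]]
force: [0.2, 3.5, 2.6]
finger_gap: 0.151
gripper_force: 60.4
```

Request:
apply_moves --pt "0.4 3 7.2 0" --pt "0.4 1 7.8 0" --pt "0 0 0 0" --pt "0 0 0 0"

```text
t: 19.18
tcp_pos: [0.4757, 0.204, 0.0411]
tool_rot: [[0.311, -0.951, 0.001], [-0.951, -0.311, -0.001], [0.001, -0.001, -1.0]]
force: [4.0, 2.6, -3.3]
finger_gap: 0.153
gripper_force: 59.8
```

```bash
cat >> h.py <<'E'
def tab(f):
    T,a=snap("wrist",f)
    hsv=cv2.cvtColor(a,cv2.COLOR_RGB2HSV)
    m=cv2.inRange(hsv,(8,120,90),(25,255,255));n,l,st,ce=cv2.connectedComponentsWithStats(m)
    print("wrist orange",[(ce[i].round().tolist(),int(st[i,4])) for i in range(1,n) if st[i,4]>=6 and ce[i][1]<200])
    look("wrist",T,["tab_top","plate","cell"])
    Ts,b=snap("scene",f.replace(".","s."));hsv=cv2.cvtColor(b,cv2.COLOR_RGB2HSV)
    m=cv2.inRange(hsv,(8,120,90),(25,255,255));n,l,st,ce=cv2.connectedComponentsWithStats(m)
    print("scene orange",[(ce[i].round().tolist(),int(st[i,4])) for i in range(1,n) if st[i,4]>=2 and 250<ce[i][0]<340 and 220<ce[i][1]<300])
    s=manip.state();print(np.round(s["force"],1),s["gripper_force"]);to([504,221,74],288.1)
E
python3 -c "
from h import *
tab('t1.png')"
```

```text
wrist orange [([188.0, 78.0], 268), ([190.0, 133.0], 234)]
scene orange [([270.0, 236.0], 4), ([268.0, 241.0], 7), ([266.0, 254.0], 2), ([290.0, 257.0], 38)]
[ 4.9  0.8 -3.9] 59.73365843296051
t 19.4333 pos [475.7 204.   41.2] tool shift [ -7.3 -32.2 -32.8] yaw -71.9 turn 0.0
```

Request:
apply_moves --pt "0.4 -1 7.8 0" --pt "0.4 -3 7.2 0" --pt "0.4 -4.8 6.2 0" --pt "0.4 -6.2 4.8 0" --pt "0.4 -7.2 3 0"

```text
t: 19.85
tcp_pos: [0.4963, 0.2089, 0.0114]
tool_rot: [[0.311, -0.95, -0.002], [-0.95, -0.311, -0.001], [0.0, 0.002, -1.0]]
force: [-2.2, 0.7, 7.6]
finger_gap: 0.159
gripper_force: 60.8
```

Request:
apply_moves --pt "0.4 -7.8 1 0" --pt "0.4 -7.8 -1 0" --pt "0.4 -7.2 -3 0" --pt "0.4 -6.2 -4.8 0" --pt "0.4 -4.8 -6.2 0"

```text
t: 20.27
tcp_pos: [0.5296, 0.2182, 0.025]
tool_rot: [[0.311, -0.95, -0.002], [-0.95, -0.311, 0.0], [-0.001, 0.002, -1.0]]
force: [-0.0, 3.4, -6.7]
finger_gap: 0.161
gripper_force: 59.3
```

Request:
apply_moves --pt "0.4 -3 -7.2 0" --pt "0.4 -1 -7.8 0" --pt "0.4 1 -7.8 0" --pt "0 0 0 0"

```text
t: 20.6
tcp_pos: [0.5329, 0.2178, 0.0511]
tool_rot: [[0.311, -0.95, 0.001], [-0.95, -0.311, 0.0], [-0.0, -0.001, -1.0]]
force: [-2.4, 1.3, 0.5]
finger_gap: 0.154
gripper_force: 60.1
```

```bash
python3 -c "
from h import *
tab('t2.png');look('scene',T_wc('scene'),['tab_top','axis','plate'])"
```

```text
wrist orange [([265.0, 10.0], 34), ([314.0, 90.0], 280), ([314.0, 140.0], 170)]
wrist tab_top 0.95 [546.2  93.4  99.8] (np.float64(319.0), np.float64(-5.0))
scene orange [([268.0, 235.0], 5), ([266.0, 241.0], 4), ([315.0, 251.0], 3), ([288.0, 257.0], 34)]
[-1.7  1.9  2.4] 60.19128978252411
t 20.85 pos [533.2 217.9  49.8] tool shift [-12.   26.8 -24.2] yaw -71.88 turn 0.02
scene tab_top 0.39 [546.4  97.1  96.6] [290. 244.]
scene axis 0.55 [509.6 205.   70.8] [336. 260.]
scene axis 0.44 [545.4  94.7   6.2] [288. 272.]
scene plate 0.64 [558.   75.5  74.3] [280. 251.]
```

Request:
apply_moves --pt "0.4 3 -7.2 0" --pt "0.4 4.8 -6.2 0" --pt "0.4 6.2 -4.8 0" --pt "0.4 7.2 -3 0" --pt "0.4 7.8 -1 0"

```text
t: 21.42
tcp_pos: [0.5055, 0.2062, 0.0713]
tool_rot: [[0.311, -0.95, 0.001], [-0.95, -0.311, -0.001], [0.001, -0.0, -1.0]]
force: [4.9, 1.9, -11.3]
finger_gap: 0.155
gripper_force: 59.0
```

```bash
cat >> h.py <<'E'
def quick(f):
    T,a=snap("wrist",f);Ts,b=snap("scene",f.replace(".","s."))
    for n,im,(x0,x1,y0,y1) in(("wrist",a,(120,400,0,60)),("scene",b,(272,310,228,266))):
        m=cv2.inRange(cv2.cvtColor(im,cv2.COLOR_RGB2HSV),(6,110,70),(26,255,255))[y0:y1,x0:x1]
        k,l,st,ce=cv2.connectedComponentsWithStats(m)
        print(n,[((ce[i]+[x0,y0]).round().tolist(),int(st[i,4])) for i in range(1,k) if st[i,4]>=2])
    p=np.array([539.9+.311*0,111.3,103,1]) 
    s=manip.state();print(s["t"],(np.array(s["tcp_pos"])*1000).round(1),np.round(s["force"],1),round(s["gripper_force"],1))
E
python3 -c "
from h import *
quick('q1.png')"
```

```text
wrist []
scene [([287.0, 257.0], 43)]
21.5167 [504.1 205.6  70.9] [-1.8 -0.3 -6.7] 59.4
```

Request:
apply_moves --pt "0.4 7.8 1 0" --pt "0.4 7.2 3 0" --pt "0.4 6.2 4.8 0"

```text
t: 21.77
tcp_pos: [0.4887, 0.1994, 0.0637]
tool_rot: [[0.311, -0.95, 0.006], [-0.95, -0.311, 0.001], [0.001, -0.006, -1.0]]
force: [6.0, 1.6, -0.5]
finger_gap: 0.158
gripper_force: 60.1
```

```bash
python3 -c "
from h import *
quick('q2.png')"
```

```text
wrist []
scene [([286.0, 257.0], 50)]
21.8667 [487.4 198.8  62.9] [ 4.8  0.3 -7.4] 59.4
```

Request:
apply_moves --pt "0.4 4.8 6.2 0" --pt "0.4 3 7.2 0" --pt "0.4 1 7.8 0"

```text
t: 22.12
tcp_pos: [0.479, 0.1948, 0.0419]
tool_rot: [[0.311, -0.951, 0.003], [-0.951, -0.311, -0.001], [0.001, -0.002, -1.0]]
force: [3.9, -1.5, 5.2]
finger_gap: 0.153
gripper_force: 60.7
```

```bash
python3 -c "
from h import *
quick('q3.png');look('scene',T_wc('scene'),['cell','plate','tab_top'])"
```

```text
wrist []
scene [([286.0, 257.0], 44)]
22.2167 [478.9 194.6  40.7] [ 6.  -1.9 -0.6] 60.1
scene cell 0.65 [560.   39.1  40.8] [266. 257.]
scene cell 0.54 [ 4.428e+02 -5.761e+02 -5.000e-01] [127. 183.]
scene cell 0.46 [ 196.7 -363.2   -0.5] [222. 168.]
scene plate 0.64 [556.4  75.5  73. ] [280. 251.]
scene tab_top 0.45 [547.1  93.6  97. ] [289. 244.]
scene tab_top 0.34 [443.5 407.8  12.8] [424. 292.]
```

Request:
apply_moves --pt "0.4 -1 7.8 0" --pt "0.4 -3 7.2 0" --pt "0 0 0 0"

```text
t: 22.62
tcp_pos: [0.4832, 0.1952, 0.0252]
tool_rot: [[0.311, -0.951, 0.001], [-0.951, -0.311, -0.001], [0.001, -0.001, -1.0]]
force: [4.5, -2.3, 2.7]
finger_gap: 0.157
gripper_force: 60.5
```

```bash
python3 -c "
from h import *
quick('q4.png')"
```

```text
wrist []
scene [([285.0, 257.0], 51)]
22.7167 [483.1 195.2  25.4] [ 5.8 -1.4 -0.5] 60.3
```

Request:
apply_moves --pt "0.4 -4.8 6.2 0" --pt "0.4 -6.2 4.8 0" --pt "0 0 0 0"

```text
t: 22.97
tcp_pos: [0.4937, 0.1979, 0.0142]
tool_rot: [[0.311, -0.951, 0.0], [-0.951, -0.311, -0.001], [0.001, -0.0, -1.0]]
force: [3.8, -2.0, 6.1]
finger_gap: 0.157
gripper_force: 60.7
```

```bash
python3 -c "
from h import *
quick('q5.png')"
```

```text
wrist []
scene [([287.0, 245.0], 19), ([285.0, 257.0], 49)]
23.0667 [493.6 198.   14.5] [ 5.6 -2.5  1.8] 60.3
```

A new orange blob (287,245) sits on the capsule top: the tab popped. I'll confirm it numerically against the previous frame.

```bash
python3 -c "
from h import *
a=cv2.imread('pics/q4s.png').astype(int);b=cv2.imread('pics/q5s.png').astype(int)
d=np.abs(a-b).sum(2)[225:275,255:320];ys,xs=np.where(d>120);print(len(xs),xs.min()+255,xs.max()+255,ys.min()+225,ys.max()+225)
for y in(239,241,243,245,247): print(y,[tuple(map(int,v)) for v in b[y,282:294:2,::-1]],'was',tuple(map(int,a[y,288,::-1])))
Ts=T_wc('scene')
quick('q6.png');look('scene',Ts,['tab_top'])"
```

```text
25 267 318 235 265
239 [(17, 11, 15), (11, 10, 8), (16, 19, 17), (13, 15, 17), (42, 29, 23), (23, 22, 24)] was (31, 29, 33)
241 [(10, 7, 11), (15, 15, 19), (19, 11, 9), (21, 15, 19), (66, 45, 36), (38, 36, 32)] was (26, 26, 23)
243 [(22, 18, 17), (33, 20, 21), (65, 33, 21), (49, 22, 14), (80, 67, 57), (25, 22, 26)] was (19, 20, 19)
245 [(18, 14, 14), (70, 51, 44), (115, 59, 19), (114, 60, 28), (80, 63, 57), (24, 25, 26)] was (25, 22, 20)
247 [(19, 18, 19), (71, 58, 56), (102, 65, 47), (107, 70, 50), (61, 50, 43), (25, 24, 23)] was (50, 46, 48)
wrist []
scene [([287.0, 245.0], 19), ([285.0, 257.0], 49)]
23.1667 [493.5 197.9  14.6] [ 5.7 -2.2  1.3] 60.3
scene tab_top 0.41 [547.9  93.7 108.7] [289. 240.]
```

Confirmed: tab_top rose by 12 mm (97 → 109). Release the grip and retreat upward.

Request:
apply_moves --pt "0 0 0 0" --pt "0 0 0 0" --pt "0 0 0 0" --pt "0 0 0 0" --pt "0 0 -10 0" --fingers 42

```text
t: 23.63
tcp_pos: [0.4906, 0.1977, 0.0236]
tool_rot: [[0.311, -0.95, -0.004], [-0.95, -0.311, -0.001], [-0.0, 0.004, -1.0]]
force: [0.0, 0.1, -0.1]
finger_gap: 0.494
gripper_force: 0.0
```

Request:
apply_moves --pt "-3 0 -25 0" --pt "-3 0 -30 0" --pt "-10 0 -35 0" --pt "-20 0 -35 0" --pt "-20 0 -20 0"

```text
t: 24.05
tcp_pos: [0.4765, 0.2525, 0.1751]
tool_rot: [[0.31, -0.951, 0.004], [-0.951, -0.31, 0.002], [-0.001, -0.004, -1.0]]
force: [1.3, 1.0, 0.9]
finger_gap: 0.493
gripper_force: 0.0
```

Request:
apply_moves --pt "0 0 0 0" --pt "0 0 0 0" --pt "0 0 0 0"

```text
t: 24.3
tcp_pos: [0.4749, 0.2511, 0.1699]
tool_rot: [[0.311, -0.95, -0.001], [-0.95, -0.311, -0.001], [0.0, 0.001, -1.0]]
force: [0.2, -0.5, -0.2]
finger_gap: 0.497
gripper_force: 0.0
```

```bash
python3 -c "
from h import *
quick('z.png');T=T_wc('scene');look('scene',T,['tab_top','cell','oil','canister','beaker','grip'])"
```

```text
wrist [([238.0, 33.0], 16), ([228.0, 34.0], 2), ([240.0, 59.0], 22)]
scene [([287.0, 245.0], 19), ([285.0, 257.0], 51)]
24.4 [474.5 250.5 168.9] [ 0.9 -0.5 -0. ] 0.0
scene tab_top 0.47 [547.8  93.8 107. ] [289. 241.]
scene cell 0.65 [ 441.1 -577.4    2.4] [127. 181.]
scene cell 0.57 [563.1  42.1  38.8] [267. 258.]
scene cell 0.46 [ 195.4 -364.9   -2.3] [222. 168.]
scene oil 0.56 [ 456.1 -362.5   13.9] [173. 200.]
scene canister 0.72 [ 597.  -305.9    9.2] [156. 230.]
scene canister 0.29 [563.3  38.3  37.4] [266. 258.]
scene beaker 0.59 [443.5 406.4  12.9] [423. 292.]
scene grip 0.5 [495.2 196.4  49.6] [335. 262.]
```

The cell is clamped on the floor (z≈39), the tab is out, and the oil, canister and beaker haven't moved.

```bash
python3 -c "
from workcell import manip
print(manip.hand_in())"
```

```text
the job is handed in; nothing more can be done
None
```

The job is handed in: the flow cell stands in the cradle and is clamped, and I stopped winding within 30° of the orange tab popping out; the oil bottle, lens canister and beaker are where they were, and the robot is clear of everything.

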